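# Load the slanted blood reader

### The job

Take the purple-capped sample tube out of the foam rack and slide it foot first into the slanted well of the reader, keeping hold of it until it is fully home (do not let it drop in). Then swing the reader's orange hood over it and press it down until the catch snaps and holds it shut. Leave the other tubes in the rack and do not shove or topple the dropper bottle.

Things in the scene. Friction and masses are not known exactly. Their poses are not given: they have to be found in the camera images.
- purple_tube: A closed sample tube, 106 mm long, about 22 g: clear round-bottomed stem 16 mm in diameter, white label, and at the top a purple cap 19 mm in diameter and 26 mm tall (80 to 106 mm above the origin). Origin: the lowest point of the round foot, on the axis; z runs along the axis to the cap. It starts upright in one of the rack's holes, its foot 6 mm above the table; only it goes into the reader.
- yellow_tube1: A closed sample tube, 106 mm long, about 22 g: clear round-bottomed stem 16 mm in diameter, white label, and at the top a yellow cap 19 mm in diameter and 26 mm tall (80 to 106 mm above the origin). Origin: the lowest point of the round foot, on the axis; z runs along the axis to the cap. Stands in another hole of the rack; stays there.
- yellow_tube2: A closed sample tube, 106 mm long, about 22 g: clear round-bottomed stem 16 mm in diameter, white label, and at the top a yellow cap 19 mm in diameter and 26 mm tall (80 to 106 mm above the origin). Origin: the lowest point of the round foot, on the axis; z runs along the axis to the cap. Stands in another hole of the rack; stays there.
- yellow_tube3: A closed sample tube, 106 mm long, about 22 g: clear round-bottomed stem 16 mm in diameter, white label, and at the top a yellow cap 19 mm in diameter and 26 mm tall (80 to 106 mm above the origin). Origin: the lowest point of the round foot, on the axis; z runs along the axis to the cap. Stands in another hole of the rack; stays there.
- rack: White foam rack block fixed to the table, 60 (x) x 236 (y) x 50 mm tall, five round holes 18.4 mm wide and 44 mm deep in one row along its y axis, 46 mm apart, the middle one at the centre; four hold tubes. Origin: centre of its underside.
- reader: The reader, fixed to the table: a grey base plate and low white housing (195 x 125 mm, 45 mm tall, reaching from 65 mm in front (-x) to 130 mm behind (+x) the origin) that carries the blue well block. Origin: on the table straight below the centre of the well's mouth; -x is its front, z up.
- well_mouth (a point): Centre of the well's round mouth, 17.6 mm wide with a 2 mm bevelled rim, in the top face (62 x 60 mm) of the blue well block, about 92 mm above the table. Its z axis points out of the well along the bore, leaning 30 degrees from vertical towards the reader's front; its x axis runs up the slope of the top face to the hinge; y lies level.
- well_floor (a point): Centre of the flat floor of the bore, 66 mm below the mouth along the bore; same axes as well_mouth. With a tube's foot here, its cap and 14 mm of stem stand out of the mouth (40 mm in all).
- hood (a joint): Angle of the orange hood in rad: 0 shut, 1.92 wide open (its stop). A light spring (under 1 N at the front edge) reopens it from anywhere unless caught. Between 0.1 and 0.05 rad a bar in its front wall must be pushed past a sprung ball (about 3 N on the hood's top near the front); it then snaps and stays at 0. The hood fits only over a fully seated tube.
- hood_hinge (a point): Centre of the hood's hinge, at the upper back edge of the well block's top face, 31 mm from the mouth's centre along well_mouth's x axis. The hood turns about this point's y axis. The axes turn with the hood; with the hood shut they are those of well_mouth. Wide open, the hood stands up to 178 mm above the table.
- hood_top (a point): Centre of the outer face of the hood's flat top (66 x 56 mm); moves with the hood. In the hood's axes it lies 37 mm in front (-x) of the hinge and 49 mm above (+z); the face spans -4 to -70 mm in x, and the front wall hangs from its front edge. z is the outward normal: shut it points along the bore; wide open, away from the reader's front and 10 degrees above level.
- dropper: White dropper bottle, 32 mm wide, 75 mm tall, standing on the table. Origin: centre of its underside.
Things that resemble listed ones, but are neither listed nor needed, are in the scene too. What is shaped like the purple_tube but green is not meant.

How it is judged:
By the outcome, as a careful person would: the job done as asked, in the order asked, and still so for the second after the job is handed in, with the robot touching nothing.
It also fails if it takes over 66 s, if anything falls off the work surface, if the arm or the gripper's body presses on something with over 40 N, if the wrist force passes 120 N, or if a joint passes its speed limit or range.

### The arm

A 7-joint arm with a two-finger parallel gripper is mounted at the origin on the work surface. World frame = base frame: x ahead of the robot, y to its left, z up, the work surface at z = 0. Lengths are in m, angles in rad, forces in N, time in s.
With the tool pointing down it reaches from about 0.4 to 0.85 m from the base axis. Payload 4.5 kg.
Tool frame: the origin (TCP) lies midway between the tips of the shut fingers; the grasp point (between the pads) lies 19 mm behind it; z points along the fingers, y is the line along which they close (so a half turn about z gives the same grasp; the last joint's range is limited). The gripper opens to 88 mm and grips with 3 to 60 N. Pads are 18 mm wide; open, the fingers measure 123 mm over their backs; the gripper's body (75 mm by 187 mm) begins 45 mm behind the grasp point.
Start: joints at [1.25, 0.689, -0.195, 1.565, 0.157, 0.902, -0.215], TCP at [0.217, -0.586, 0.239] pointing down, gripper open.
Joint ranges: [-3.01, 3.01], [-0.46, 2.08], [-1.47, 1.51], [0.13, 2.56], [-1, 4.14], [0.04, 2.09], [-2.66, 2.66]. Speed limits (rad/s): [2.57, 2.57, 3.14, 3.14, 3.14, 3.14, 3.14].

### API

Orientations are given as a unit quaternion [x, y, z, w].
In Python, from plant import sensors, eyes, finish_job gives the robot as it stands.
- The arm moves only by the tool send_rows, never from a script. Its argument "rows" is text: rows parted by semicolons, each of 4 numbers parted by spaces: the shift along the tool's x, y, z normalised to -1 to 1, where 1 is 30 cm, then the turn about the tool's z normalised to -1 to 1, where 1 is 2 pi rad. A call has 1 to 10 rows; each row is the pose to reach, as a shift and turn from the pose commanded when the call began, along the tool's axes at that moment, turning the shorter way round; what a row does not reach only later rows make up. A row lasts 1/12 s, in which the tool goes at most 41.7 mm and 7.16 degrees, less where a joint would pass 70% of its speed; a pose out of reach is approached as far as the arm can. A call with a number of a shift or a turn outside -1 to 1 is refused whole. A call with a gripper value outside its range is refused whole. "jaw" is the closure, from -1 (fully open) to 1 (shut), set as the call begins (left out, the last holds). The fingers move at their own pace and stop on an object; "force" is the grip in N (left out, the last holds). Time passes only in rows, so rows that repeat a pose let the fingers close. It gives the time, the measured TCP pose, the force, the opening and the grip force at its end, in the units of the state.
- sensors.get_state(): the state, without advancing time (a new reading comes with each control period).
- eyes.snapshot(name): name is "scene" or "top"; returns (picture, depth): 400x640x3 uint8, red, green, blue; 400x640 float32, m along the optical axis (not along the pixel's ray), 0 where there is no reading.
- eyes.calibration(name): a dict with "fov_y" (degrees; the focal length in pixels is half the picture's height over the tangent of half this angle, whatever the lens; pixels are square), "cx", "cy" (the principal point, pixels), "dist_coeffs" ([k1, k2, p1, p2, k3] as OpenCV has them; the pictures are not rectified), "world_from_camera" (4x4, takes a point from camera to world coordinates). Camera axes: x right, y down, z forward; pixel columns grow to the right and rows downward; lengths in m; the calibration is good to about 2 mm. A picture is of the moment at which its call begins. calibration takes no time and is no camera call.
- finish_job(): hands the job in; it is judged then, once.
The state is a dict: "clock": time; "q": joint angles; "qd": joint speeds; "joint_torque": joint torques, N m; "tool_pos": TCP position; "eef_rot": TCP orientation; "contact_force": force on the tool from outside, world axes, zero at the start; "moment": the same for the moment, N m; "opening": opening from 0.0 (shut) to 1.0 (fully open); "finger_force": force on a finger pad.
Only numpy, scipy, OpenCV 4.12 (cv2) and the standard library are available. Lean on these libraries where they do the work, as an engineer would, in place of code of your own. Each camera call takes 0.05 s, during which the arm holds its last target. There are 200 camera calls.

## Working session

There is one attempt and no reset: what is moved stays moved. The work goes in short steps, Python scripts to look and compute and a tool call to move; the robot and the scene stay as the last step left them, time stands still between calls to the robot, and variables do not carry over. Pictures are saved under pics/ and viewed, at most 10 in all, crops included, and the job is handed in when it is done.

Besides the shell and the picture viewer there is one more tool, called as name(argument=value, ...) on one line, values as JSON. send_rows: Moves the arm, as the interface text tells. Scaled input: -1 to 1 covers 30 cm each way for a shift and 2 pi rad each way for a turn. Its arguments: {"type":"object","properties":{"rows":{"type":"string"},"jaw":{"type":"number"},"force":{"type":"number"}},"required":["rows"]}

```bash
mkdir -p pics; ls
python3 - <<'E'
from plant import sensors, eyes
import cv2, numpy as np
s=sensors.get_state(); print(s['clock'],s['tool_pos'],s['eef_rot'],s['opening'])
for n in('scene','top'):
    p,d=eyes.snapshot(n); cv2.imwrite(f'pics/{n}0.png',p[:,:,::-1]); np.save(f'{n}0.npy',d); c=eyes.calibration(n); print(n,c)
E
```

```text
pics
0.0 [ 0.21687683 -0.58550623  0.23791151] [ 9.84300623e-01  1.76497817e-01 -2.08682524e-04 -8.72546034e-04] 1.0017040203535386
scene {'fov_y': 57.948494873319916, 'cx': 321.94578271932045, 'cy': 203.63289986802883, 'dist_coeffs': array([-0.01448813,  0.        ,  0.        ,  0.        ,  0.        ]), 'world_from_camera': array([[ 0.5802988 ,  0.65881815, -0.47876085,  0.92775134],
       [ 0.81440086, -0.47097512,  0.33901871, -0.31387228],
       [-0.00213277, -0.58663539, -0.80984836,  0.79076018],
       [ 0.        ,  0.        ,  0.        ,  1.        ]])}
top {'fov_y': 56.68870463992516, 'cx': 323.38588863814164, 'cy': 201.09604486896566, 'dist_coeffs': array([-0.042995,  0.      ,  0.      ,  0.      ,  0.      ]), 'world_from_camera': array([[-0.0231541 , -0.99075552,  0.13366895,  0.43189297],
       [-0.99963778,  0.02110929, -0.01669472, -0.02900386],
       [ 0.01371873, -0.13400709, -0.99088541,  0.95669768],
       [ 0.        ,  0.        ,  0.        ,  1.        ]])}
```

View pics/scene0.png

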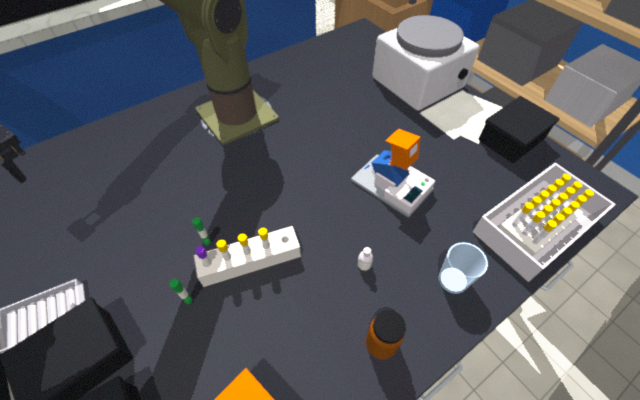

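View pics/top0.png

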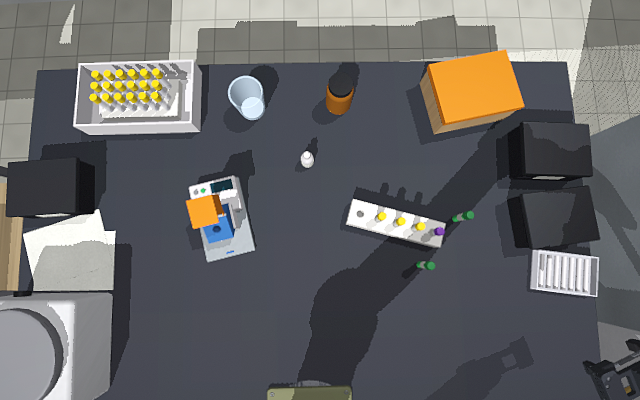

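The scene shows the purple cap at scene (202,253) / top (439,231), at the end of the rack. Three yellow caps share the row, and two green look-alikes stand just off the rack at top (466,216) and (427,265). The reader is at top (217,225) with its hood open, and the dropper is at top (307,160). The tool only turns about vertical, so I'll tilt the tube in-hand by levering its foot in the well mouth.

```bash
cat > h.py <<'E'
import numpy as np, cv2
from plant import sensors, eyes
def K(c):
    f=200/np.tan(np.radians(c['fov_y'])/2); return np.array([[f,0,c['cx']],[0,f,c['cy']],[0,0,1]])
def rays(n,uv):
    c=eyes.calibration(n); u=cv2.undistortPoints(np.float64(uv).reshape(-1,1,2),K(c),np.float64(c['dist_coeffs'])).reshape(-1,2)
    T=c['world_from_camera']; return T[:3,3], np.c_[u,np.ones(len(u))]@T[:3,:3].T
def cast(n,uv,z):
    o,d=rays(n,uv); return o+d*((z-o[2])/d[:,2])[:,None]
def cloud(n,depth):
    v,u=np.mgrid[:400,:640]; o,d=rays(n,np.c_[u.ravel(),v.ravel()])
    return (o+d*depth.reshape(-1,1)).reshape(400,640,3)
def load(n,k=0): 
    p=cv2.imread(f'pics/{n}{k}.png'); return p, cv2.cvtColor(p,cv2.COLOR_BGR2HSV), np.load(f'{n}{k}.npy')
E
python3 - <<'E'
from h import *
rng={'purple':((128,90,40),(150,255,255)),'yellow':((22,150,120),(32,255,255)),'green':((50,120,40),(80,255,255)),'blue':((104,150,60),(122,255,255)),'orange':((6,180,120),(20,255,255))}
for n in('top','scene'):
    p,h,d=load(n); X=cloud(n,d)
    for c,(a,b) in rng.items():
        m=cv2.inRange(h,a,b); k,l,s,ct=cv2.connectedComponentsWithStats(m)
        for i in range(1,k):
            if s[i,4]<12: continue
            P=X[(l==i)&(d>0)]
            if len(P)==0 or P[:,2].max()>.3 or P[:,2].max()<.05: continue
            zt=np.percentile(P[:,2],95); T=P[P[:,2]>zt-.006]
            print(n,c,ct[i].round(1),s[i,4],'ztop',zt.round(4),'mean top',T.mean(0).round(4),'min',P.min(0).round(3),'max',P.max(0).round(3))
a=cv2.resize(cv2.imread('pics/top0.png')[165:275,170:270],None,fx=5,fy=5,interpolation=2)
b=cv2.resize(cv2.imread('pics/top0.png')[195:275,400:480],None,fx=3,fy=3,interpolation=2)
o=np.zeros((550,745,3),np.uint8);o[:,:500]=a;o[:240,505:]=b
c=cv2.resize(cv2.imread('pics/scene0.png')[210:310,160:240],None,fx=3,fy=3,interpolation=2);o[245:545,505:]=c
cv2.imwrite('pics/crop1.png',o)
E
```

```text
top purple [439.2 231. ] 71 ztop 0.1149 mean top [ 0.4718 -0.3084  0.1128] min [ 0.464 -0.356  0.001] max [ 0.481 -0.299  0.116]
top yellow [120.7  74.2] 73 ztop 0.12 mean top [0.8695 0.4449 0.1175] min [0.86  0.436 0.007] max [0.92  0.488 0.123]
top yellow [132.7  74.1] 77 ztop 0.1196 mean top [0.869  0.415  0.1174] min [0.86  0.407 0.098] max [0.88  0.424 0.12 ]
top yellow [144.6  73.4] 69 ztop 0.1199 mean top [0.8684 0.3845 0.1176] min [0.86  0.375 0.035] max [0.921 0.433 0.121]
top yellow [157.1  73.3] 73 ztop 0.1198 mean top [0.8691 0.3556 0.1174] min [0.86  0.347 0.041] max [0.92  0.392 0.121]
top yellow [96.4 75.4] 74 ztop 0.1188 mean top [0.8691 0.5054 0.1171] min [0.861 0.496 0.007] max [0.915 0.577 0.119]
top yellow [108.9  74.9] 69 ztop 0.1195 mean top [0.8692 0.4742 0.1178] min [0.86  0.466 0.01 ] max [0.921 0.548 0.121]
top yellow [119.8  85.8] 72 ztop 0.1191 mean top [0.8392 0.4453 0.1175] min [0.83  0.436 0.04 ] max [0.872 0.47  0.121]
top yellow [132.   85.6] 74 ztop 0.1196 mean top [0.8398 0.4157 0.1173] min [0.831 0.406 0.035] max [0.888 0.455 0.121]
top yellow [144
[... 3425 characters left out ...]
1055] min [ 0.432 -0.398 -0.001] max [ 0.519 -0.377  0.108]
scene blue [277.4  24.4] 3300 ztop 0.0301 mean top [-0.5494  0.3957  0.0401] min [-0.562  0.299 -0.205] max [-0.536  0.694  0.07 ]
scene blue [388.2 167.7] 527 ztop 0.0977 mean top [0.5071 0.1875 0.0965] min [0.459 0.171 0.046] max [0.552 0.242 0.105]
scene orange [402.8 147.8] 834 ztop 0.1843 mean top [0.5335 0.2131 0.1818] min [ 0.374  0.179 -0.001] max [0.566 0.395 0.187]
scene orange [373.2 332.5] 74 ztop 0.0985 mean top [ 0.8187 -0.1183  0.0965] min [ 0.799 -0.124  0.089] max [ 0.839 -0.103  0.12 ]
scene orange [244.3 388.7] 979 ztop 0.1022 mean top [ 0.7633 -0.3628  0.1004] min [ 0.706 -0.425 -0.002] max [ 0.806 -0.331  0.104]
```

View pics/crop1.png

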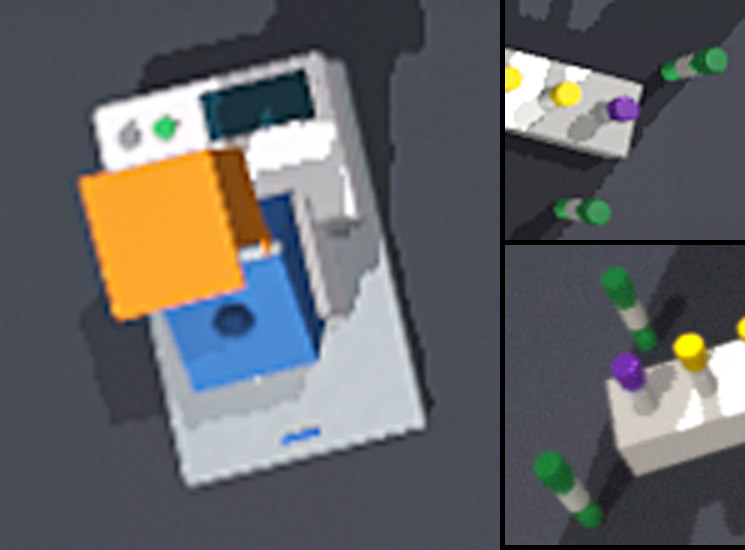

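The crop confirms it: the purple cap sits in the rack's end hole. The green ones at top (467,215) and (429,265) stand outside the rack and are decoys. Next I'll measure the well mouth, the reader's yaw and the hood.

Run:
```python
from h import *
cent={'top':(216.6,229),'scene':None}
for n in('top','scene'):
    p,h,d=load(n); X=cloud(n,d)
    m=cv2.inRange(h,(104,150,60),(122,255,255))
    roi=np.zeros_like(m); 
    if n=='top': roi[200:260,195:250]=255
    else: roi[140:200,360:420]=255
    m&=roi
    P=X[(m>0)&(d>0)]; P=P[(P[:,2]>.07)&(P[:,2]<.11)]
    # ransac plane
    best=None; r=np.random.default_rng(0)
    for _ in range(400):
        a=P[r.choice(len(P),3,False)]; nn=np.cross(a[1]-a[0],a[2]-a[0]); L=np.linalg.norm(nn)
        if L<1e-6: continue
        nn/=L; 
        if abs(nn[2])<.7: continue
        i=abs((P-a[0])@nn)<.0015
        if best is None or i.sum()>best.sum(): best=i
    Q=P[best]; c=Q.mean(0); nn=np.linalg.svd(Q-c)[2][2]; nn*=np.sign(nn[2])
    print(n,len(P),best.sum(),'normal',nn.round(3),'tilt',np.degrees(np.arccos(nn[2])).round(1),'front az',np.degrees(np.arctan2(nn[1],nn[0])).round(1),'c',c.round(4))
    # hole: closed contour within blue mask near
    cs,hi=cv2.findContours(m,cv2.RETR_CCOMP,cv2.CHAIN_APPROX_NONE)
    for k,cc in enumerate(cs):
        if hi[0][k][3]>=0 and cv2.contourArea(cc)>15:
            M=cv2.moments(cc); uv=[M['m10']/M['m00'],M['m01']/M['m00']]
            o,dd=rays(n,[uv]); dd=dd[0]; s=((c-o)@nn)/(dd@nn); print('hole',uv,cv2.contourArea(cc),(o+s*dd).round(4), cast(n,[uv],.092).round(4))
    # orange hood
    mo=cv2.inRange(h,(4,150,60),(20,255,255))
    H=X[(mo>0)&(d>0)]; H=H[(abs(H[:,0]-.53)<.09)&(abs(H[:,1]-.21)<.07)&(H[:,2]>.1)]
    T=H[H[:,2]>H[:,2].max()-.012]; print('hood n',len(H),'min',H.min(0).round(3),'max',H.max(0).round(3)); print(cv2.minAreaRect(np.float32(T[:,:2])))
    # white housing/base plate: z 0.035..0.05
    W=X[(X[:,:,2]>.040)&(X[:,:,2]<.049)&(abs(X[:,:,0]-.52)<.15)&(abs(X[:,:,1]-.2)<.12)&(d>0)]
    print('housing',len(W),cv2.minAreaRect(np.float32(W[:,:2])))
    B=X[(X[:,:,2]>.006)&(X[:,:,2]<.4)&(abs(X[:,:,0]-.52)<.15)&(abs(X[:,:,1]-.2)<.12)&(d>0)]
    print('allreader',cv2.minAreaRect(np.float32(B[:,:2])))
```

```text
top 503 280 normal [-0.497 -0.11   0.861] tilt 30.6 front az -167.6 c [0.4844 0.2029 0.0888]
hood n 863 min [0.486 0.181 0.11 ] max [0.562 0.247 0.188]
((0.5203989148139954, 0.21408437192440033), (0.058687228709459305, 0.0550079382956028), 13.156415939331055)
housing 879 ((0.545558512210846, 0.21996188163757324), (0.13702282309532166, 0.11709723621606827), 12.979989051818848)
allreader ((0.5308138132095337, 0.20228463411331177), (0.20762227475643158, 0.2788098454475403), 85.09095764160156)
scene 359 136 normal [-0.482 -0.115  0.869] tilt 29.7 front az -166.6 c [0.4846 0.1959 0.0889]
hood n 852 min [0.485 0.178 0.109] max [0.566 0.248 0.187]
((0.5215296745300293, 0.21123458445072174), (0.06140667945146561, 0.05726320296525955), 13.148019790649414)
housing 1005 ((0.5457994937896729, 0.21693351864814758), (0.13870783150196075, 0.12042057514190674), 12.839239120483398)
allreader ((0.5202859044075012, 0.21021634340286255), (0.19598978757858276, 0.12663544714450836), 13.37550163269043)
```

Run:
```python
from h import *
for n,(u0,u1,v0,v1) in {'top':(207,227,221,237),'scene':(372,392,157,177)}.items():
    p,h,d=load(n)
    if n=='scene':
        print(h[150:185:2,366:402:2,2])
    V=h[:,:,2]; m=np.zeros_like(V); m[v0:v1,u0:u1]=(V[v0:v1,u0:u1]<95)*255
    k,l,s,c=cv2.connectedComponentsWithStats(m)
    for i in range(1,k):
        if s[i,4]>15: print(n,s[i],c[i].round(2),cast(n,[c[i]],.0923).round(4))
X=cloud('top',load('top')[2])
```

```text
[[ 85  87  82  85  83  87  82  85  98 175 161 128 112 148 150 153 147 150]
 [ 85  85  83  82  87  84  83  96 206 235 235 219 186 148 148 152 151 151]
 [ 86  88  86  85  86 134 133 204 235 235 219 212 186 147 151 152 152 147]
 [ 87  85  83  92 162 227 235 235 235 218 160 113 147 148 148 152 150 153]
 [ 88  89  89 191 231 236 234 237 229 151 146 195 180 151 151 147 150 150]
 [ 86  95 199 234 235 236 236 236 235 231 232 233 163 151 153 150 149 151]
 [ 97 197 222 217 229 232 233 235 235 235 237 218 170 151 150 151 149 149]
 [201 238 229 146 111 123 125 137 153 168 175 181 147 148 139 148 151 150]
 [243 198 231 178 107 109 110 108 108 109 109 105 113  81  94  83 135 146]
 [230 230 233 206 113 111 108 110 106 108 111 111 117 120 108  98  94  88]
 [233 235 232 208 133 109 107 110 111 108 109 107 110 125 118  99  95  95]
 [235 234 232 205 168 136 119 111 110 112 111 111 113 121 123 118 103  99]
 [234 234 234 223 196 170 193 159 118 108 110 110 110 114 122 120 112  98]
 [233 234 233 234 197 158 162 185 188 136 109 110 107 107 123 125 123 114]
 [233 234 234 235 209 157 160 158 165 197 171 121 109 112 122 124 121 123]
 [234 234 233 234 203 158 156 157 156 161 167 189 143 109 112 121 123 120]
 [235 234 234 234 188 155 157 156 158 158 157 164 189 183 132 122 124 127]
 [234 233 235 234 193 153 152 157 159 157 159 160 158 172 182 125 128 178]]
```

Run:
```python
from h import *
np.set_printoptions(linewidth=200)
for n,(u0,u1,v0,v1) in {'top':(205,231,220,240),'scene':(376,396,150,164)}.items():
    p,h,d=load(n); V=h[:,:,2]; 
    print(V[v0:v1,u0:u1])
    w=np.clip(200-V[v0:v1,u0:u1].astype(float),0,None) if n=='scene' else None
```

```text
[[252 252 252 253 253 253 253 253 253 253 253 255 255 196 216 220 216 216 215 216 216 223 170 103  97  99]
 [252 253 252 252 253 253 253 253 254 254 255 255 255 229 212 220 216 215 215 215 214 220 208 122  94 101]
 [252 252 253 253 254 255 255 255 255 255 255 250 245 218 215 218 215 216 215 214 213 217 226 162 101  99]
 [253 254 255 255 255 255 255 251 238 240 245 189 194 221 222 217 216 215 213 213 214 215 222 182 110  98]
 [255 255 255 252 237 236 242 193 185 194 208 217 224 226 221 218 215 213 213 214 213 213 218 206 121  95]
 [242 233 239 196 184 189 206 211 206 189 174 179 180 188 212 220 216 214 214 214 212 213 216 226 161 103]
 [182 189 203 207 205 204 204 204 179 125  94  78  72  83 163 212 218 215 214 213 212 213 214 222 182 108]
 [206 203 201 200 200 200 203 193 137  81  80  84  83  81  89 174 212 216 213 213 213 212 214 218 206 119]
 [199 198 198 199 199 200 205 179 109  89 105 107 110  92  77 121 202 215 214 212 213 213 213 215 225 160]
 [198 198 198 199 199 200 206 160  92 104 120 122 122 109  92 115 198 214 213 213 213 213 212 214 220 195]
 [199 197 199 198 199 199 205 
[... 1503 characters left out ...]
68 155 164 169 129 150 151 151 151]
 [227 232 235 236 235 235 235 229 218 189 160 129 113 124 147 126 148 151 148 149]
 [233 235 234 235 233 235 231 215 175 152 135 118 117 141 157 127 147 150 151 152]
 [236 236 234 234 237 236 229 199 151 142 146 167 195 202 180 130 151 152 151 152]
 [235 236 237 236 235 235 233 219 195 187 208 228 230 222 186 129 150 150 150 147]
 [236 236 236 235 236 237 235 234 231 230 232 235 233 218 163 152 151 154 153 152]
 [236 236 235 234 235 236 235 236 235 235 236 234 221 161 203 186 152 151 151 149]
 [232 232 233 231 235 234 235 237 235 236 237 234 218 145 170 163 151 152 150 149]
 [172 173 185 195 205 218 225 231 232 234 234 233 232 189 176 161 158 150 150 150]]
```

Run:
```python
from h import *
print(cast('top',[[216.4,228.7]],.0923), cast('scene',[[387,157]],.0923))
# calibration bias between views: hood, dropper
for n in('top','scene'):
    p,h,d=load(n); X=cloud(n,d)
    D=X[(X[:,:,2]>.055)&(X[:,:,2]<.1)&(abs(X[:,:,0]-.63)<.05)&(abs(X[:,:,1]-.0)<.06)&(d>0)]
    print(n,'dropper',D.mean(0).round(3),D.min(0).round(3),D.max(0).round(3))
    e=np.array([np.cos(.229),np.sin(.229)]);f=np.array([-e[1],e[0]])
    mo=cv2.inRange(h,(4,150,60),(20,255,255)); P=X[(mo>0)&(d>0)]; P=P[(abs(P[:,0]-.53)<.09)&(abs(P[:,1]-.21)<.07)&(P[:,2]>.105)]
    q=P[:,:2]-[.4886,.2028]; s=q@e; t=q@f
    print('hood s',np.percentile(s,[1,99]).round(4),'t',np.percentile(t,[1,99]).round(4))
    for z in np.arange(.11,.19,.01):
        k=abs(P[:,2]-z)<.005
        if k.sum()>5: print(z.round(2),'s',np.percentile(s[k],[3,97]).round(4),'t',np.percentile(t[k],[3,97]).round(4))
    B=X[(X[:,:,2]>.003)&(X[:,:,2]<.04)&(abs(X[:,:,0]-.49)<.12)&(abs(X[:,:,1]-.2)<.09)&(d>0)]
    q=B[:,:2]-[.4886,.2028]; s=q@e; t=q@f; k=abs(t)<.05; print('front edge s',np.percentile(s[k],1).round(4)); k=(s<.0)&(s>-.06); print('t',np.percentile(t[k],[1,99]).round(4), B[:,2].max().round(3))
```

```text
[[0.48894658 0.2070851  0.0923    ]] [[0.49096282 0.20600274 0.0923    ]]
top dropper [ 0.664 -0.006  0.071] [ 0.657 -0.014  0.055] [0.673 0.004 0.078]
hood s [0.0051 0.0645] t [-0.0237  0.0304]
0.12 s [0.0279 0.0659] t [-0.024  -0.0229]
0.13 s [0.0318 0.0687] t [-0.0236 -0.0228]
0.14 s [0.0287 0.067 ] t [-0.0238 -0.0229]
0.15 s [0.0275 0.0656] t [-0.0236 -0.0227]
0.16 s [0.0267 0.0646] t [-0.0236 -0.0225]
0.17 s [0.0045 0.0596] t [-0.0236  0.0298]
0.18 s [0.0069 0.0599] t [-0.0225  0.0293]
front edge s -0.1133
t [-0.0772  0.0843] 0.04
scene dropper [ 0.669 -0.009  0.07 ] [ 0.659 -0.016  0.055] [0.675 0.    0.078]
hood s [0.0039 0.0732] t [-0.0283  0.0288]
0.12 s [0.0313 0.0736] t [-0.0282  0.0195]
0.13 s [0.0333 0.0732] t [-0.0276  0.0248]
0.14 s [0.0313 0.0721] t [-0.0279  0.0249]
0.15 s [0.0293 0.0702] t [-0.0276  0.0268]
0.16 s [0.0236 0.0677] t [-0.0281  0.0252]
0.17 s [0.0029 0.0666] t [-0.0277  0.0264]
0.18 s [0.0074 0.064 ] t [-0.0269  0.0281]
front edge s -0.0804
t [-0.0629  0.0444] 0.04
```

Add to h.py:
```python
from scipy.spatial.transform import Rotation as R
e=np.array([np.cos(np.radians(13.1)),np.sin(np.radians(13.1)),0])
def go(*targets):
    s=sensors.get_state(); r=R.from_quat(s['eef_rot'])
    for t in targets: print('to',np.round(t,4),'norm shift',(r.inv().apply(np.array(t)-s['tool_pos'])/.3).round(4))
    ex=r.apply([1,0,0]); print('clock',round(s['clock'],2),'pos',s['tool_pos'].round(4),'x az',np.degrees(np.arctan2(ex[1],ex[0])).round(2),'tilt z',r.apply([0,0,1]).round(4),'F',s['contact_force'].round(2),'open',round(s['opening']*88,1),'grip',np.round(s['finger_force'],2))
```

```text
(no output)
```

send_rows(rows="0 0 0 0.02;0 0 0 0.02;0 0 0 0.02;0 0 0 0.02", jaw=0.22)

```text
clock: 0.43
tool_pos: [0.2171, -0.5859, 0.2385]
eef_rot: [0.993, 0.116, -0.0, -0.0]
contact_force: [-0.1, -0.4, 1.3]
opening: 0.717
finger_force: 0.0
```

```bash
python3 -c "
from h import *
go([.4691,-.3109,.238],[.4691,-.3109,.101])"
```

```text
to [ 0.4691 -0.3109  0.238 ] norm shift [ 1.0281 -0.6991  0.0018]
to [ 0.4691 -0.3109  0.101 ] norm shift [ 1.0283 -0.6989  0.4584]
clock 0.43 pos [ 0.2171 -0.5859  0.2385] x az 13.29 tilt z [-3.e-04  3.e-04 -1.e+00] F [-0.1  -0.39  1.31] open 63.1 grip 0.0
```

send_rows(rows="0.5 -0.35 0 0;0.5 -0.35 0 0;1 -0.7 0 0;1 -0.7 0 0;1 -0.7 0 0;1 -0.7 0 0;1 -0.7 0 0;1 -0.7 0 0;1 -0.7 0 0;1 -0.7 0 0")

```text
clock: 1.27
tool_pos: [0.4682, -0.3052, 0.239]
eef_rot: [0.993, 0.122, 0.003, -0.002]
contact_force: [0.3, -0.0, -0.5]
opening: 0.387
finger_force: 0.0
```

Run:
```python
from h import *
go([.4691,-.3109,.19],[.4691,-.3109,.101])
```

```text
to [ 0.4691 -0.3109  0.19  ] norm shift [-0.0028  0.0196  0.1631]
to [ 0.4691 -0.3109  0.101 ] norm shift [-0.0046  0.0206  0.4598]
clock 1.27 pos [ 0.4682 -0.3052  0.239 ] x az 13.99 tilt z [ 0.0052  0.0047 -1.    ] F [ 0.29 -0.05 -0.54] open 34.0 grip 0.0
```

send_rows(rows="0 0 0.15 0;0 0 0.15 0;0 0 0.15 0;0 0 0.15 0;0 0 0.15 0")

```text
clock: 1.68
tool_pos: [0.4619, -0.3145, 0.1951]
eef_rot: [0.993, 0.114, 0.001, 0.001]
contact_force: [0.0, -0.5, 0.2]
opening: 0.394
finger_force: 0.0
```

Run:
```python
from h import *
go([.4691,-.3109,.101])
p,d=eyes.snapshot('top'); cv2.imwrite('pics/top1.png',p[:,:,::-1]); np.save('top1.npy',d)
q,d=eyes.snapshot('scene'); cv2.imwrite('pics/scene1.png',q[:,:,::-1]); np.save('scene1.npy',d)
o=np.zeros((480,800,3),np.uint8); o[:,:400]=cv2.resize(p[180:300,380:480,::-1],(400,480)); o[:,400:]=cv2.resize(q[190:310,150:250,::-1],(400,480))
cv2.imwrite('pics/c2.png',o)
```

```text
to [ 0.4691 -0.3109  0.101 ] norm shift [ 0.0257 -0.0066  0.3135]
clock 1.68 pos [ 0.4619 -0.3145  0.1951] x az 13.08 tilt z [ 0.0017 -0.0012 -1.    ] F [ 0.02 -0.47  0.16] open 34.6 grip 0.0
```

View pics/c2.png

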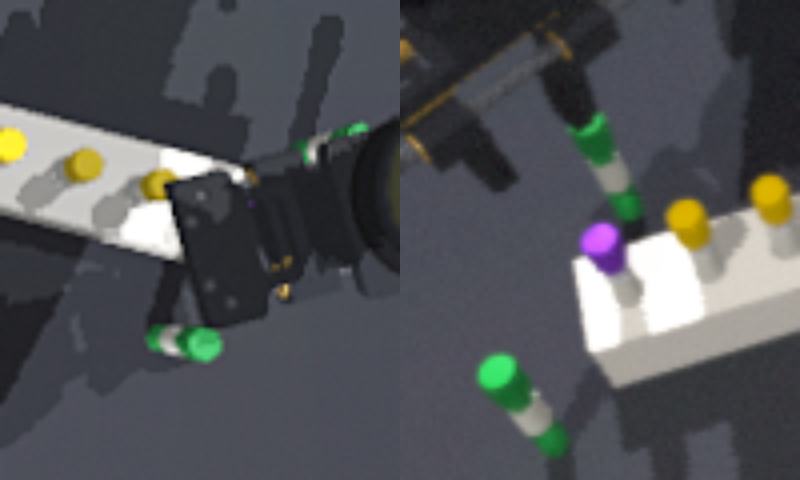

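The right half shows the purple cap at about (603,245), with the open gripper above and short of it as computed. The fingers clear both green tubes. I'll correct the aim, then descend.

send_rows(rows="0.0255 -0.006 0 0;0.0255 -0.006 0 0;0.0255 -0.006 0 0;0.0255 -0.006 0.1 0;0.0255 -0.006 0.1 0;0.0255 -0.006 0.1 0;0.0255 -0.006 0.1 0;0.0255 -0.006 0.1 0;0.0255 -0.006 0.1 0;0.0255 -0.006 0.1 0")

```text
clock: 2.62
tool_pos: [0.469, -0.3102, 0.1645]
eef_rot: [0.993, 0.114, 0.001, 0.0]
contact_force: [0.2, 0.4, -0.1]
opening: 0.395
finger_force: 0.0
```

Run:
```python
from h import *
go([.4691,-.3109,.101])
```

```text
to [ 0.4691 -0.3109  0.101 ] norm shift [-0.0005  0.0021  0.2118]
clock 2.62 pos [ 0.469  -0.3102  0.1645] x az 13.12 tilt z [ 1.2e-03 -8.0e-04 -1.0e+00] F [ 0.15  0.43 -0.14] open 34.8 grip 0.0
```

send_rows(rows="0 0.002 0.1 0;0 0.002 0.1 0;0 0.002 0.16 0;0 0.002 0.16 0;0 0.002 0.21 0;0 0.002 0.21 0;0 0.002 0.21 0;0 0.002 0.21 0;0 0.002 0.21 0")

```text
clock: 3.37
tool_pos: [0.4693, -0.3108, 0.1018]
eef_rot: [0.993, 0.114, 0.001, 0.0]
contact_force: [-0.1, -0.4, -0.0]
opening: 0.391
finger_force: 0.0
```

send_rows(rows="0 0 0 0;0 0 0 0;0 0 0 0;0 0 0 0;0 0 0 0;0 0 0 0", jaw=1, force=12)

```text
clock: 3.87
tool_pos: [0.469, -0.3107, 0.101]
eef_rot: [0.993, 0.114, 0.0, 0.0]
contact_force: [-0.0, -0.2, 2.5]
opening: 0.208
finger_force: 12.0
```

Run:
```python
from h import *
go([.4691,-.3109,.101])
```

```text
to [ 0.4691 -0.3109  0.101 ] norm shift [ 0.0001  0.0007 -0.    ]
clock 3.87 pos [ 0.469  -0.3107  0.101 ] x az 13.13 tilt z [ 6.e-04 -4.e-04 -1.e+00] F [-0.03 -0.18  2.49] open 18.3 grip 12.01
```

send_rows(rows="0 0 -0.05 0;0 0 -0.1 0;0 0 -0.2 0;0 0 -0.3 0;0 0 -0.4 0;0 0 -0.5 0;0 0 -0.5 0;0 0 -0.5 0;0 0 -0.5 0")

```text
clock: 4.62
tool_pos: [0.4681, -0.3102, 0.2499]
eef_rot: [0.993, 0.114, -0.001, -0.0]
contact_force: [-0.5, -0.3, 0.2]
opening: 0.211
finger_force: 12.0
```

Run:
```python
from h import *
go([.45,.1972,.251])
p,d=eyes.snapshot('top'); cv2.imwrite('pics/top2.png',p[:,:,::-1]); np.save('top2.npy',d)
q,d=eyes.snapshot('scene'); cv2.imwrite('pics/scene2.png',q[:,:,::-1]); np.save('scene2.npy',d)
cv2.imwrite('pics/c3.png',cv2.resize(q[130:310,100:280,::-1],(600,600)))
```

```text
to [0.45   0.1972 0.251 ] norm shift [ 0.3257 -1.6607 -0.0023]
clock 4.62 pos [ 0.4681 -0.3102  0.2499] x az 13.13 tilt z [-1.5e-03  7.0e-04 -1.0e+00] F [-0.51 -0.26  0.21] open 18.5 grip 12.0
```

View pics/c3.png

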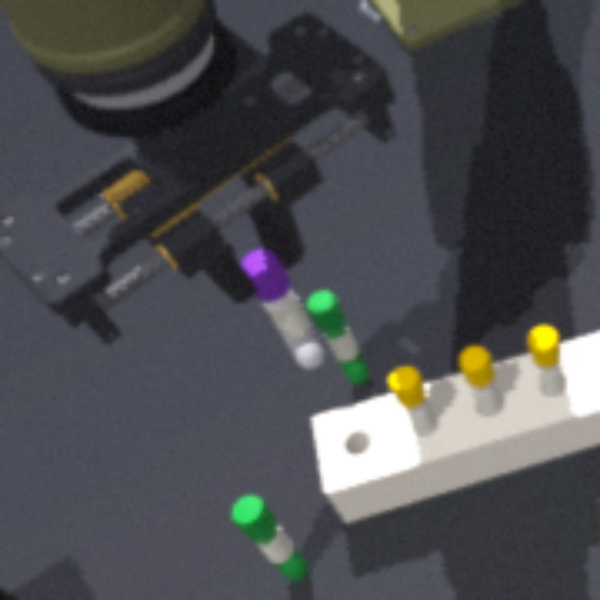

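The lift worked: the tube hangs upright in the fingertips at about (285,305) and the yellows are undisturbed. The open hood's lip overhangs the mouth too far for a vertical entry. I'll pre-tilt the tube about 30° by swinging its foot in the empty rack hole, whose position I now know exactly.

send_rows(rows="0 0 0.1 0;0 0 0.2 0;0 0 0.28 0;0 0 0.33 0;0 0 0.36 0;0 0 0.38 0;0 0 0.38 0;0 0 0.38 0;0 0 0.38 0")

```text
clock: 5.47
tool_pos: [0.4692, -0.3108, 0.1375]
eef_rot: [0.993, 0.114, 0.001, 0.0]
contact_force: [-0.8, 0.1, 0.8]
opening: 0.208
finger_force: 12.0
```

send_rows(rows="-0.0134 0 0.0003 0;-0.0269 0 0.0012 0;-0.0535 0 0.0047 0;-0.0798 0 0.0105 0;-0.1055 0 0.0186 0;-0.1303 0 0.0289 0;-0.1542 0 0.0413 0;-0.1542 0 0.0413 0;-0.1542 0 0.0413 0")

```text
clock: 6.22
tool_pos: [0.4229, -0.3212, 0.124]
eef_rot: [0.993, 0.114, -0.0, -0.0]
contact_force: [0.3, -0.7, -0.3]
opening: 0.211
finger_force: 12.0
```

send_rows(rows="0 0 -0.02 0;0 0 -0.05 0;0 0 -0.15 0;0 0 -0.25 0;0 0 -0.35 0;0 0 -0.45 0;0 0 -0.45 0;0 0 -0.45 0;0 0 -0.45 0")

```text
clock: 6.97
tool_pos: [0.4235, -0.3206, 0.2594]
eef_rot: [0.993, 0.115, -0.0, -0.0]
contact_force: [-0.4, 0.5, -1.6]
opening: 0.206
finger_force: 12.0
```

Run:
```python
from h import *
go([.45,.1972,.251])
q,d=eyes.snapshot('scene'); cv2.imwrite('pics/scene3.png',q[:,:,::-1]); np.save('scene3.npy',d)
p,d=eyes.snapshot('top'); cv2.imwrite('pics/top3.png',p[:,:,::-1]); np.save('top3.npy',d)
cv2.imwrite('pics/c4.png',cv2.resize(q[110:310,80:280,::-1],(600,600)))
```

```text
to [0.45   0.1972 0.251 ] norm shift [ 0.4789 -1.6607  0.0282]
clock 6.97 pos [ 0.4235 -0.3206  0.2594] x az 13.15 tilt z [-3.e-04  1.e-04 -1.e+00] F [-0.41  0.5  -1.58] open 18.1 grip 12.0
```

View pics/c4.png

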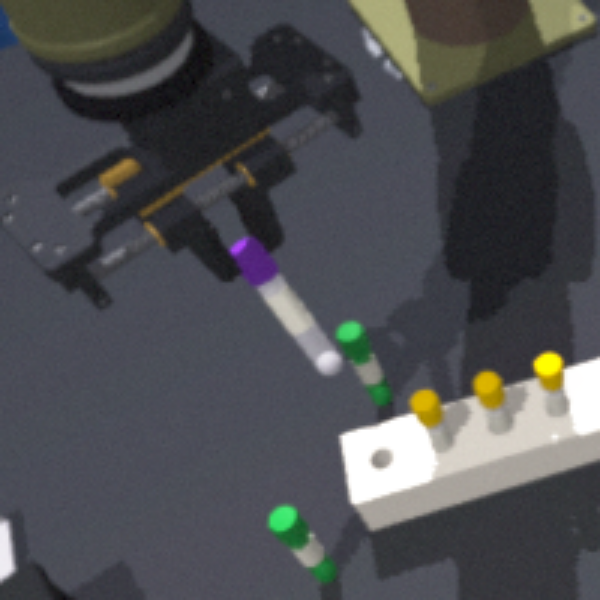

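The tube is now clearly tilted, with its cap at (255,260) and its foot at (328,362) in the crop. I'll measure the tilt and where the foot sits relative to the TCP.

Run:
```python
from h import *
s=sensors.get_state(); t=s['tool_pos']
p,h,d=load('scene',3); X=cloud('scene',d)
f=np.array([-e[1],e[0],0])
Q=X-t; S=Q@e; T=Q@f; Z=Q[:,:,2]
m=(d>0)&(Z<-.012)&(Z>-.115)&(abs(T)<.03)&(S>-.02)&(S<.09)&(h[:,:,2]>60)
P=np.c_[S[m],T[m],Z[m]]; print(len(P))
# slices along z: camera sees the near side
for z in np.arange(-.09,-.01,.01):
    k=abs(P[:,2]-z)<.005
    if k.sum()>4: print(z.round(3),k.sum(),P[k].mean(0).round(4),'s',P[k,0].min().round(4),P[k,0].max().round(4))
print('lowest',P[P[:,2].argsort()[:5]].round(4))
# silhouette-based axis: image mid-line of tube, cast on plane T=0 (through tube centre)
M=(m*255).astype(np.uint8); M=cv2.morphologyEx(M,cv2.MORPH_OPEN,np.ones((2,2)))
ys,xs=np.nonzero(M); vx,vy,x0,y0=cv2.fitLine(np.float32(np.c_[xs,ys]),cv2.DIST_HUBER,0,.01,.01).ravel()
pr=(xs-x0)*vx+(ys-y0)*vy
uv=[[x0+vx*a,y0+vy*a] for a in np.percentile(pr,[2,25,50,75,98])]
o,r=rays('scene',uv); sc=((t-o)@f)/(r@f); W=o+r*sc[:,None]-t
print(np.c_[W@e,W@f,W[:,2]].round(4),uv)
w=W[-1]-W[0]; print('tilt',np.degrees(np.arctan2(abs(w@e),abs(w[2]))),'len',np.linalg.norm(w))
```

```text
312
-0.07 40 [ 0.0534 -0.0024 -0.0691] s 0.0448 0.0575
-0.06 45 [ 0.0485 -0.0018 -0.0599] s 0.04 0.0546
-0.05 50 [ 0.0429 -0.0021 -0.0499] s 0.0336 0.0485
-0.04 48 [ 0.0373 -0.002  -0.0399] s 0.0285 0.042
-0.03 51 [ 0.0321 -0.0021 -0.0304] s 0.025 0.0377
-0.02 59 [ 0.0265 -0.0021 -0.0201] s 0.0194 0.0321
lowest [[ 0.0556 -0.002  -0.0786]
 [ 0.0519 -0.0078 -0.0756]
 [ 0.0574  0.0001 -0.0755]
 [ 0.0564 -0.0039 -0.0754]
 [ 0.056  -0.0054 -0.0739]]
[[ 0.0171 -0.     -0.0237]
 [ 0.0245  0.     -0.0373]
 [ 0.0327 -0.     -0.0525]
 [ 0.0418  0.     -0.0693]
 [ 0.0506  0.     -0.0856]] [[np.float64(172.06375647986653), np.float64(206.7730460183147)], [np.float64(176.71514013434103), np.float64(212.96401957314808)], [np.float64(181.76077202596622), np.float64(219.67973599839416)], [np.float64(187.19643689690895), np.float64(226.91458480227016)], [np.float64(192.31555131832124), np.float64(233.72810618888866)]]
tilt 28.381680197956822 len 0.07032627585120999
```

send_rows(rows="0.01 -0.04 0 0;0.03 -0.12 0 0;0.05 -0.22 0 0;0.08 -0.33 0 0;0.1 -0.44 0 0;0.13 -0.55 0 0;0.16 -0.65 0 0;0.18 -0.75 0 0;0.19 -0.81 0 0;0.2 -0.83 0 0")

```text
clock: 7.9
tool_pos: [0.4242, -0.0607, 0.2587]
eef_rot: [0.993, 0.117, -0.001, -0.001]
contact_force: [-0.1, 0.7, 0.5]
opening: 0.207
finger_force: 12.0
```

send_rows(rows="0.01 -0.04 0 0;0.03 -0.12 0 0;0.05 -0.22 0 0;0.08 -0.33 0 0;0.1 -0.44 0 0;0.13 -0.55 0 0;0.16 -0.65 0 0;0.18 -0.75 0 0;0.19 -0.81 0 0;0.195 -0.83 0 0")

```text
clock: 8.73
tool_pos: [0.4255, 0.1941, 0.2588]
eef_rot: [0.993, 0.117, -0.0, -0.001]
contact_force: [-0.5, -0.0, 0.1]
opening: 0.207
finger_force: 12.0
```

send_rows(rows="0 0 0 0;0 0 0.05 0;0 0 0.1 0;0 0 0.15 0;0 0 0.2 0;0 0 0.2 0;0 0 0.2 0;0 0 0.2 0")

```text
clock: 9.4
tool_pos: [0.4265, 0.1897, 0.1998]
eef_rot: [0.994, 0.113, 0.0, 0.0]
contact_force: [0.3, 0.3, -0.6]
opening: 0.207
finger_force: 12.0
```

Run:
```python
from h import *
go([.4257,.1903,.197])
q,d=eyes.snapshot('scene'); cv2.imwrite('pics/scene4.png',q[:,:,::-1]); np.save('scene4.npy',d)
p,d=eyes.snapshot('top'); cv2.imwrite('pics/top4.png',p[:,:,::-1]); np.save('top4.npy',d)
o=np.zeros((500,800,3),np.uint8); o[:,:400]=cv2.resize(p[170:270,180:260,::-1],(400,500),interpolation=2); o[:,400:]=cv2.resize(q[110:210,340:420,::-1],(400,500),interpolation=2)
cv2.imwrite('pics/c5.png',o)
```

```text
to [0.4257 0.1903 0.197 ] norm shift [-0.0022 -0.0026  0.0094]
clock 9.4 pos [0.4265 0.1897 0.1998] x az 13.02 tilt z [ 5.e-04 -5.e-04 -1.e+00] F [ 0.3   0.3  -0.61] open 18.2 grip 12.0
```

View pics/c5.png

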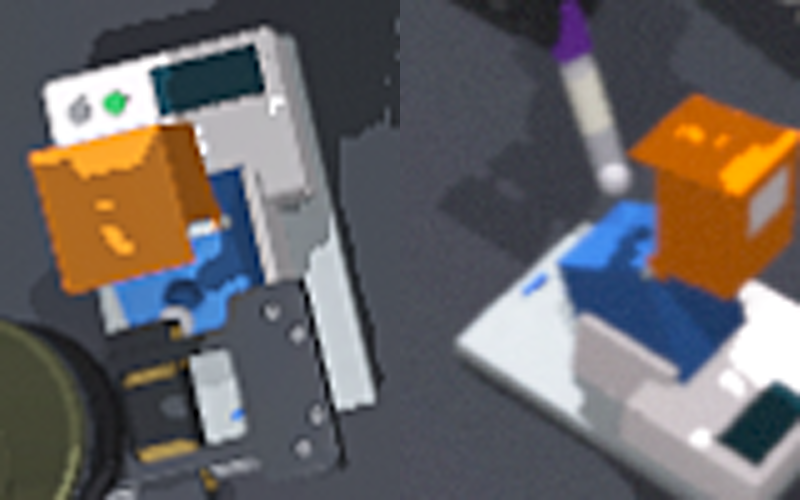

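Run:
```python
from h import *
s=sensors.get_state(); t=s['tool_pos']; f=np.array([-e[1],e[0],0])
p,h,d=load('scene',4); X=cloud('scene',d)
M=np.array([.4893,.2052,.0923])
hp=cv2.inRange(h,(0,0,150),(180,60,255)); hp[:135]=0; hp[151:]=0; hp[:,:372]=0; hp[:,391:]=0
ys,xs=np.nonzero(hp&((d>0)*255).astype(np.uint8)); P=X[ys,xs]; 
k=P[:,2]>.1; print(k.sum(),xs[k].min(),xs[k].max(),ys[k].min(),ys[k].max())
P=P[k]; 
from scipy.optimize import least_squares
o,_=rays('scene',[[0,0]])
low=P[P[:,2]<P[:,2].min()+.012]
r=least_squares(lambda c:np.linalg.norm(low-c,axis=1)-.008,low.mean(0)+.006*(low.mean(0)-o)/np.linalg.norm(low.mean(0)-o)); c=r.x
print('foot sphere centre(scene)',c.round(4),'rms',np.sqrt((r.fun**2).mean()))
c=c+[-.0012,.0016,0]
print('corrected rel TCP s,T,z',((c-t)@e).round(4),((c-t)@f).round(4),(c-t)[2].round(4),'rel M',((c-M)@e).round(4),((c-M)@f).round(4),(c-M)[2].round(4))
print('TCP rel M',((t-M)@e).round(4),((t-M)@f).round(4),(t-M)[2].round(4))
# line-fit of the axis in s,z from slices
Q=X-t; S=Q@e;T=Q@f;Z=Q[:,:,2]; m=(d>0)&(Z<-.015)&(Z>-.075)&(abs(T)<.02)&(S>0)&(S<.075)&(h[:,:,2]>60)
A=np.polyfit(Z[m],S[m],1); print('tilt',np.degrees(np.arctan(A[0])), 'T slope',np.polyfit(Z[m],T[m],1))
```

```text
62 377 385 135 147
foot sphere centre(scene) [0.4713 0.1978 0.1292] rms 0.0013175962948707594
corrected rel TCP s,T,z 0.0444 -0.0011 -0.0709 rel M -0.02 -0.0013 0.0369
TCP rel M -0.0643 -0.0002 0.1079
tilt -6.475698416391093 T slope [ 0.06066745 -0.00334521]
```

send_rows(rows="0.01 -0.002 0.02 0;0.02 -0.002 0.04 0;0.03 -0.002 0.06 0;0.037 -0.002 0.077 0;0.037 -0.002 0.077 0;0.037 -0.002 0.077 0")

```text
clock: 10.0
tool_pos: [0.4365, 0.1939, 0.1757]
eef_rot: [0.993, 0.114, -0.001, 0.0]
contact_force: [-0.1, -0.4, 0.4]
opening: 0.209
finger_force: 12.0
```

send_rows(rows="0.003 0 0.006 0;0.007 0 0.012 0;0.01 0 0.017 0;0.013 0 0.023 0;0.017 0 0.029 0;0.02 0 0.035 0;0.02 0 0.035 0;0.02 0 0.035 0")

```text
clock: 10.67
tool_pos: [0.4425, 0.1953, 0.1656]
eef_rot: [0.993, 0.114, -0.0, 0.0]
contact_force: [-0.2, 0.1, -0.7]
opening: 0.208
finger_force: 12.0
```

Run:
```python
from h import *
go([.45,.2,.16])
s=sensors.get_state();M=np.array([.4893,.2052,.0923]);t=s['tool_pos'];print('TCP rel M',((t-M)@e).round(4),(t-M)[2].round(4),s['moment'].round(3))
q,d=eyes.snapshot('scene'); cv2.imwrite('pics/scene5.png',q[:,:,::-1])
cv2.imwrite('pics/c6.png',cv2.resize(q[110:190,350:430,::-1],(600,600),interpolation=2))
```

```text
to [0.45 0.2  0.16] norm shift [ 0.0278 -0.0096  0.0186]
clock 10.67 pos [0.4425 0.1953 0.1656] x az 13.13 tilt z [-2.e-04 -2.e-04 -1.e+00] F [-0.15  0.12 -0.66] open 18.3 grip 12.0
TCP rel M -0.0478 0.0733 [-0.035  0.006  0.021]
```

View pics/c6.png

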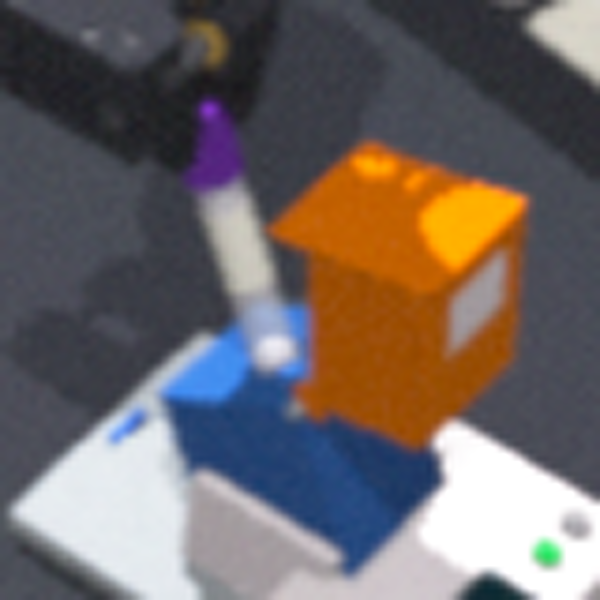

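The foot (crop 273,350) now sits right over the mouth's pixel, scene (387,157), with no contact force. I'll continue along the bore and watch the force.

send_rows(rows="0.004 0 0.006 0;0.007 0 0.012 0;0.01 0 0.017 0;0.013 0 0.023 0;0.017 0 0.029 0;0.017 0 0.029 0")

```text
clock: 11.22
tool_pos: [0.4476, 0.1965, 0.1566]
eef_rot: [0.993, 0.114, -0.0, 0.0]
contact_force: [-0.2, -0.2, -0.9]
opening: 0.21
finger_force: 12.0
```

send_rows(rows="0.004 0 0.006 0;0.007 0 0.012 0;0.01 0 0.017 0;0.013 0 0.023 0;0.017 0 0.029 0;0.017 0 0.029 0")

```text
clock: 11.72
tool_pos: [0.4526, 0.1976, 0.148]
eef_rot: [0.993, 0.114, -0.0, 0.0]
contact_force: [-0.2, 0.3, -0.5]
opening: 0.21
finger_force: 12.0
```

Run:
```python
from h import *
go([.45,.2,.16])
s=sensors.get_state();M=np.array([.4893,.2052,.0923]);t=s['tool_pos'];print('TCP rel M',((t-M)@e).round(4),(t-M)[2].round(4),s['moment'].round(3))
q,d=eyes.snapshot('scene'); cv2.imwrite('pics/scene6.png',q[:,:,::-1]); np.save('scene6.npy',d)
cv2.imwrite('pics/c7.png',cv2.resize(q[110:190,350:430,::-1],(600,600),interpolation=2))
```

```text
to [0.45 0.2  0.16] norm shift [-0.0067 -0.0096 -0.0401]
clock 11.72 pos [0.4526 0.1976 0.148 ] x az 13.12 tilt z [-2.e-04 -2.e-04 -1.e+00] F [-0.17  0.3  -0.47] open 18.5 grip 12.0
TCP rel M -0.0374 0.0557 [ 0.039  0.025 -0.025]
```

View pics/c7.png

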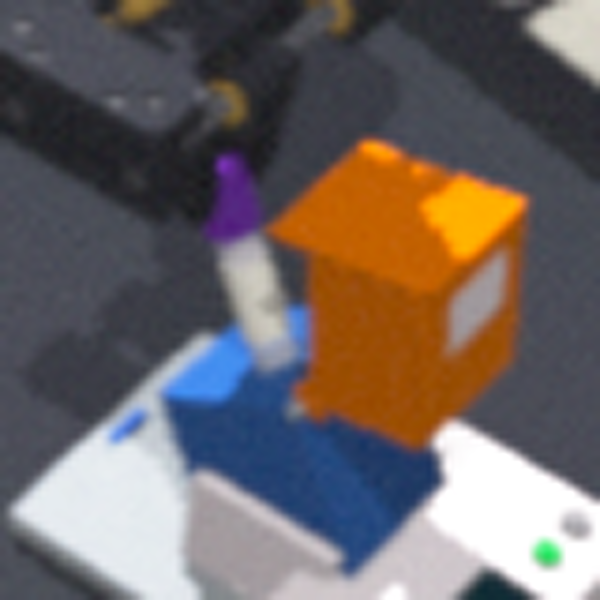

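The stem is shortening into the mouth at (275,360) and contact force stays near zero, so it is sliding in. I'll continue in steps, checking force after each.

send_rows(rows="0.004 0 0.007 0;0.008 0 0.014 0;0.013 0 0.022 0;0.017 0 0.029 0;0.021 0 0.036 0;0.025 0 0.043 0;0.025 0 0.043 0")

```text
clock: 12.35
tool_pos: [0.4599, 0.1994, 0.135]
eef_rot: [0.993, 0.114, -0.0, 0.0]
contact_force: [0.5, 0.9, -1.1]
opening: 0.21
finger_force: 12.0
```

send_rows(rows="0.004 0 0.007 0;0.008 0 0.014 0;0.013 0 0.022 0;0.017 0 0.029 0;0.017 0 0.029 0;0.017 0 0.029 0")

```text
clock: 12.85
tool_pos: [0.4647, 0.2004, 0.1265]
eef_rot: [0.993, 0.114, -0.0, 0.0]
contact_force: [-0.2, 0.8, 0.2]
opening: 0.208
finger_force: 12.0
```

```bash
cat >> h.py <<'E'
def rel():
    s=sensors.get_state();M=np.array([.4893,.2052,.0923]);t=s['tool_pos'];print('TCP rel M',((t-M)@e).round(4),(t-M)[2].round(4),s['moment'].round(3),s['contact_force'].round(2))
E
python3 -c "
from h import *
rel()"
```

```text
TCP rel M -0.025 0.0342 [ 0.035 -0.004 -0.049] [-0.15  0.8   0.24]
```

send_rows(rows="0.005 0 0.009 0;0.01 0 0.017 0;0.01 0 0.017 0;0.01 0 0.017 0")

```text
clock: 13.18
tool_pos: [0.4676, 0.2012, 0.1214]
eef_rot: [0.993, 0.114, -0.0, 0.0]
contact_force: [-0.7, -0.4, -1.6]
opening: 0.209
finger_force: 12.0
```

send_rows(rows="0.003 0 0.005 0;0.005 0 0.009 0;0.005 0 0.009 0;0.005 0 0.009 0")

```text
clock: 13.52
tool_pos: [0.4692, 0.2015, 0.1188]
eef_rot: [0.993, 0.114, -0.0, 0.0]
contact_force: [-0.4, 0.2, 0.3]
opening: 0.208
finger_force: 12.0
```

send_rows(rows="0.002 0 0.003 0;0.003 0 0.006 0;0.003 0 0.006 0;0.003 0 0.006 0")

```text
clock: 13.85
tool_pos: [0.47, 0.2018, 0.1171]
eef_rot: [0.993, 0.114, 0.0, 0.0]
contact_force: [-0.2, 0.2, 0.1]
opening: 0.204
finger_force: 12.0
```

```bash
python3 -c "
from h import *
rel()"
```

```text
TCP rel M -0.0195 0.0248 [ 0.049  0.031 -0.005] [-0.17  0.22  0.15]
```

send_rows(rows="0.001 0 0.002 0;0.0025 0 0.0043 0;0.0025 0 0.0043 0;0.0025 0 0.0043 0")

```text
clock: 14.18
tool_pos: [0.4697, 0.2016, 0.116]
eef_rot: [0.993, 0.114, -0.001, 0.0]
contact_force: [-3.2, -0.0, 5.4]
opening: 0.208
finger_force: 12.0
```

send_rows(rows="0.001 0 0.002 0;0.0025 0 0.0043 0;0.0025 0 0.0043 0;0.0025 0 0.0043 0")

```text
clock: 14.52
tool_pos: [0.4687, 0.2012, 0.1151]
eef_rot: [0.993, 0.115, -0.002, 0.001]
contact_force: [-6.1, -1.5, 12.1]
opening: 0.211
finger_force: 12.0
```

```bash
python3 -c "
from h import *
rel()"
```

```text
TCP rel M -0.021 0.0228 [-0.318  1.392  0.04 ] [-6.12 -1.45 12.1 ]
```

Run:
```python
from h import *
rel()
q,d=eyes.snapshot('scene'); cv2.imwrite('pics/scene7.png',q[:,:,::-1]); np.save('scene7.npy',d)
f=np.array([-e[1],e[0],0]); M=np.array([.4893,.2052,.0923])+[.0012,-.0016,0]; n=-.5*e+[0,0,.866]
for k in (6,7):
    p,h,d=load('scene',k); X=cloud('scene',d); m=(cv2.inRange(h,(125,80,40),(155,255,255))>0)&(d>0); P=X[m]-M; P=P[abs(P@f)<.03]
    print(k,len(P),'along bore',np.percentile(P@n,[2,50,98]).round(4),'s',(P@e).mean().round(4),'T',(P@f).mean().round(4))
    lab=(cv2.inRange(h,(0,0,120),(180,70,255))>0)&(d>0); P=X[lab]-M; P=P[(abs(P@f)<.012)&(P@n>.004)&(P@n<.09)&(P@e>-.05)&(P@e<.012)]
    print('label',len(P), np.percentile(P@n,[2,98]).round(4) if len(P) else '')
    mo=(cv2.inRange(h,(4,150,60),(20,255,255))>0)&(d>0); H=X[mo]-M; H=H[(H[:,2]>.01)&(abs(H@f)<.04)&(abs(H@e)<.1)]; print('hood s',np.percentile(H@e,[1,99]).round(4),'z',np.percentile(H[:,2],[1,99]).round(4))
```

```text
TCP rel M -0.021 0.0228 [-0.318  1.392  0.04 ] [-6.12 -1.45 12.1 ]
6 73 along bore [0.0515 0.0652 0.0823] s -0.0264 T -0.0011
label 97 [0.0059 0.0487]
hood s [-0.0512  0.0713] z [0.0235 0.1502]
7 67 along bore [0.0137 0.0285 0.0476] s -0.0102 T -0.0017
label 17 [0.0043 0.0122]
hood s [-0.0333  0.0713] z [0.0247 0.1174]
```

The cap's lower edge is 13.7 mm out of the mouth, against 14 mm expected when seated. The reaction force is straight along the bore, so the tube is home. I'll release it and back out along the bore.

send_rows(rows="0 0 0 0;0 0 0 0;0 0 0 0;0 0 0 0;0 0 0 0", jaw=0.4)

```text
clock: 14.98
tool_pos: [0.4717, 0.2022, 0.1144]
eef_rot: [0.993, 0.114, 0.0, -0.0]
contact_force: [-0.5, 0.0, -0.5]
opening: 0.3
finger_force: 0.0
```

send_rows(rows="-0.01 0 -0.02 0;-0.03 0 -0.06 0;-0.06 0 -0.1 0;-0.1 0 -0.17 0;-0.12 0 -0.25 0;-0.12 0 -0.35 0;-0.12 0 -0.45 0;-0.12 0 -0.5 0;-0.12 0 -0.5 0")

```text
clock: 15.73
tool_pos: [0.4381, 0.1948, 0.2681]
eef_rot: [0.993, 0.114, 0.004, -0.001]
contact_force: [0.4, 0.5, -0.4]
opening: 0.298
finger_force: 0.0
```

Run:
```python
from h import *
rel()
M0=np.array([.4893,.2052,.0923])
go(M0+.115*e+[0,0,.17], M0+.115*e+[0,0,.068])
q,d=eyes.snapshot('scene'); cv2.imwrite('pics/scene8.png',q[:,:,::-1]); np.save('scene8.npy',d)
f=np.array([-e[1],e[0],0]); M=M0+[.0012,-.0016,0]; n=-.5*e+[0,0,.866]
p,h,d=load('scene',8); X=cloud('scene',d); m=(cv2.inRange(h,(125,80,40),(155,255,255))>0)&(d>0); P=X[m]-M; P=P[abs(P@f)<.03]
print(len(P),'along bore',np.percentile(P@n,[2,50,98]).round(4),'s',(P@e).mean().round(4),'T',(P@f).mean().round(4))
mo=(cv2.inRange(h,(4,150,60),(20,255,255))>0)&(d>0); k,l,st,c=cv2.connectedComponentsWithStats((mo*255).astype(np.uint8))
for i in range(1,k):
    if st[i,4]>200:
        H=X[l==i]-M; print(c[i],'s',np.percentile(H@e,[1,99]).round(4),'T',np.percentile(H@f,[1,99]).round(4),'z',np.percentile(H[:,2],[1,99]).round(4))
```

```text
TCP rel M -0.0523 0.1758 [ 0.05  -0.044 -0.037] [ 0.43  0.47 -0.44]
to [0.6013 0.2313 0.2623] norm shift [0.5574 0.0051 0.0233]
to [0.6013 0.2313 0.1603] norm shift [0.5549 0.0057 0.3633]
clock 15.73 pos [0.4381 0.1948 0.2681] x az 13.11 tilt z [ 0.0067  0.0034 -1.    ] F [ 0.43  0.47 -0.44] open 26.2 grip 0.0
87 along bore [0.0015 0.0314 0.0414] s -0.0133 T -0.0023
[403.19164619 148.69287469] s [-0.0579  0.0716] T [-0.0285  0.1948] z [-0.0918  0.0934]
[379.98686371 344.54187192] s [0.2323 0.2953] T [-0.3994 -0.3637] z [-0.0798  0.0249]
[244.44211577 388.6257485 ] s [0.0882 0.1799] T [-0.6544 -0.5888] z [-0.0924  0.0108]
```

The tube stayed home after release, with the cap top at 41 mm along the bore. Next I'll shut the fingers and go over and behind the hood.

send_rows(rows="0 0 0 0;0.08 0 0 0;0.18 0.002 0 0;0.3 0.004 0 0;0.42 0.005 0.01 0;0.52 0.005 0.02 0;0.557 0.005 0.02 0;0.557 0.005 0.02 0;0.557 0.005 0.02 0;0.557 0.005 0.02 0", jaw=1)

```text
clock: 16.62
tool_pos: [0.5977, 0.2301, 0.2574]
eef_rot: [0.993, 0.115, -0.002, 0.0]
contact_force: [0.9, 0.6, 1.0]
opening: 0.008
finger_force: 0.0
```

send_rows(rows="0 0 0.06 0;0 0 0.14 0;0 0 0.22 0;0 0 0.3 0;0 0 0.34 0;0 0 0.34 0;0 0 0.34 0")

```text
clock: 17.2
tool_pos: [0.5989, 0.2304, 0.1568]
eef_rot: [0.993, 0.115, -0.0, 0.0]
contact_force: [0.4, 0.3, -0.1]
opening: 0.007
finger_force: 0.0
```

Run:
```python
from h import *
rel(); M0=np.array([.4893,.2052,.0923])
go(*[M0+s/1000*e+[0,0,z/1000] for s,z in [(76,68),(55,79),(32,82),(9,77),(-20,64.5),(-46,48.6),(-53,37),(-55,29)]])
```

```text
TCP rel M 0.1124 0.0645 [-0.007 -0.049 -0.033] [ 0.43  0.28 -0.09]
to [0.5633 0.2224 0.1603] norm shift [-0.1215 -0.0011 -0.0115]
to [0.5429 0.2177 0.1713] norm shift [-0.1915 -0.0011 -0.0482]
to [0.5205 0.2125 0.1743] norm shift [-0.2682 -0.0012 -0.0581]
to [0.4981 0.2072 0.1693] norm shift [-0.3448 -0.0013 -0.0414]
to [0.4698 0.2007 0.1568] norm shift [-4.415e-01 -1.400e-03  4.000e-04]
to [0.4445 0.1948 0.1409] norm shift [-0.5281 -0.0015  0.0534]
to [0.4377 0.1932 0.1293] norm shift [-0.5514 -0.0015  0.0921]
to [0.4357 0.1927 0.1213] norm shift [-0.558  -0.0015  0.1188]
clock 17.2 pos [0.5989 0.2304 0.1568] x az 13.15 tilt z [-7.e-04 -3.e-04 -1.e+00] F [ 0.43  0.28 -0.09] open 0.6 grip 0.0
```

send_rows(rows="-0.06 0 -0.006 0;-0.12 0 -0.012 0;-0.155 0 -0.03 0;-0.19 0 -0.048 0;-0.23 0 -0.055 0;-0.268 0 -0.058 0;-0.306 0 -0.052 0;-0.345 0 -0.041 0;-0.345 0 -0.041 0")

```text
clock: 17.95
tool_pos: [0.4972, 0.2068, 0.1705]
eef_rot: [0.993, 0.115, 0.0, -0.0]
contact_force: [-0.7, -0.5, -0.5]
opening: 0.004
finger_force: 0.0
```

Run:
```python
from h import *
rel(); M0=np.array([.4893,.2052,.0923])
go(*[M0+s/1000*e+[0,0,z/1000] for s,z in [(9,77),(-20,64.5),(-46,48.6),(-53,37),(-55,29)]])
q,d=eyes.snapshot('scene'); cv2.imwrite('pics/scene9.png',q[:,:,::-1]); np.save('scene9.npy',d)
f=np.array([-e[1],e[0],0]); M=M0+[.0012,-.0016,0]
p,h,d=load('scene',9); X=cloud('scene',d); m=(cv2.inRange(h,(4,150,60),(20,255,255))>0)&(d>0)
H=X[m]-M; H=H[(H[:,2]>.012)&(abs(H@f)<.04)&(abs(H@e)<.1)]; S=H@e; Z=H[:,2]
for s in np.arange(-.08,.08,.015):
    k=abs(S-s)<.0075
    if k.sum()>4: print(s.round(3),k.sum(),'z',np.percentile(Z[k],[5,95]).round(3))
```

```text
TCP rel M 0.0081 0.0782 [-0.027  0.012  0.038] [-0.66 -0.47 -0.51]
to [0.4981 0.2072 0.1693] norm shift [ 0.003  -0.0009  0.0039]
to [0.4698 0.2007 0.1568] norm shift [-0.0937 -0.001   0.0455]
to [0.4445 0.1948 0.1409] norm shift [-0.1804 -0.0011  0.0985]
to [0.4377 0.1932 0.1293] norm shift [-0.2037 -0.0012  0.1371]
to [0.4357 0.1927 0.1213] norm shift [-0.2104 -0.0012  0.1638]
clock 17.95 pos [0.4972 0.2068 0.1705] x az 13.18 tilt z [ 3.e-04  1.e-04 -1.e+00] F [-0.66 -0.47 -0.51] open 0.3 grip 0.0
-0.035 24 z [0.04  0.067]
-0.02 65 z [0.04  0.077]
-0.005 94 z [0.036 0.173]
0.01 133 z [0.031 0.073]
0.025 191 z [0.024 0.069]
0.04 34 z [0.061 0.066]
```

The hood is following the finger: its top face is now nearly level. I'll continue over and down, then press.

send_rows(rows="-0.045 0 0.02 0;-0.094 0 0.045 0;-0.135 0 0.07 0;-0.18 0 0.098 0;-0.19 0 0.118 0;-0.204 0 0.137 0;-0.204 0 0.137 0;-0.204 0 0.137 0")

```text
clock: 18.67
tool_pos: [0.4401, 0.1934, 0.1278]
eef_rot: [0.993, 0.114, 0.001, -0.0]
contact_force: [0.9, -0.0, -0.0]
opening: 0.006
finger_force: 0.0
```

send_rows(rows="-0.002 0 0.006 0;-0.004 0 0.012 0;-0.005 0 0.018 0;-0.006 0 0.025 0;-0.006 0 0.025 0;-0.006 0 0.025 0")

```text
clock: 19.17
tool_pos: [0.4393, 0.1932, 0.1232]
eef_rot: [0.993, 0.114, 0.003, -0.001]
contact_force: [-3.5, -2.4, 31.6]
opening: 0.004
finger_force: 14.6
```

Run:
```python
from h import *
rel(); M0=np.array([.4893,.2052,.0923])
q,d=eyes.snapshot('scene'); cv2.imwrite('pics/scene10.png',q[:,:,::-1]); np.save('scene10.npy',d)
f=np.array([-e[1],e[0],0]); M=M0+[.0012,-.0016,0]
p,h,d=load('scene',10); X=cloud('scene',d); m=(cv2.inRange(h,(4,150,60),(20,255,255))>0)&(d>0)
H=X[m]-M; H=H[(H[:,2]>.012)&(abs(H@f)<.04)&(abs(H@e)<.1)]; S=H@e; Z=H[:,2]
for s in np.arange(-.08,.08,.015):
    k=abs(S-s)<.0075
    if k.sum()>4: print(s.round(3),k.sum(),'z',np.percentile(Z[k],[5,95]).round(3))
```

```text
TCP rel M -0.0514 0.0309 [-0.318  0.578 -0.025] [-3.48 -2.36 31.64]
-0.065 18 z [0.022 0.128]
-0.05 42 z [0.013 0.032]
-0.035 61 z [0.015 0.041]
-0.02 122 z [0.015 0.05 ]
-0.005 163 z [0.015 0.055]
0.01 67 z [0.014 0.04 ]
0.025 12 z [0.015 0.024]
```

It hit a hard stop at 31 N, at the shut height. I'll back off and check that it stays shut.

send_rows(rows="0 0 -0.02 0;0 0 -0.06 0;0 0 -0.12 0;0 0 -0.22 0;-0.05 0 -0.32 0;-0.1 0 -0.4 0;-0.2 0 -0.45 0;-0.3 0 -0.45 0;-0.3 0 -0.45 0;-0.3 0 -0.45 0")

```text
clock: 20.05
tool_pos: [0.3487, 0.1718, 0.2556]
eef_rot: [0.993, 0.115, 0.0, 0.0]
contact_force: [0.1, -0.3, 0.6]
opening: 0.006
finger_force: 0.0
```

Run:
```python
from h import *
rel(); M0=np.array([.4893,.2052,.0923])
q,d=eyes.snapshot('scene'); cv2.imwrite('pics/scene11.png',q[:,:,::-1]); np.save('scene11.npy',d)
f=np.array([-e[1],e[0],0]); M=M0+[.0012,-.0016,0]; n=-.5*e+[0,0,.866]
p,h,d=load('scene',11); X=cloud('scene',d); m=(cv2.inRange(h,(4,150,60),(20,255,255))>0)&(d>0)
H=X[m]-M; H=H[(H[:,2]>.012)&(abs(H@f)<.03)&(abs(H@e)<.1)]; T=H[H@n>.043]; print(np.percentile(H@n,[50,90,98]).round(4))
A=np.polyfit(T@e,T[:,2],1); print('top slope deg',np.degrees(np.arctan(A[0])),len(T))
cv2.imwrite('pics/c8.png',cv2.resize(q[100:300,150:450,::-1],(800,533),interpolation=2))
```

```text
TCP rel M -0.1445 0.1633 [-0.029 -0.042  0.007] [ 0.12 -0.32  0.64]
[0.0407 0.0502 0.051 ]
top slope deg 29.755182668590678 228
```

View pics/c8.png

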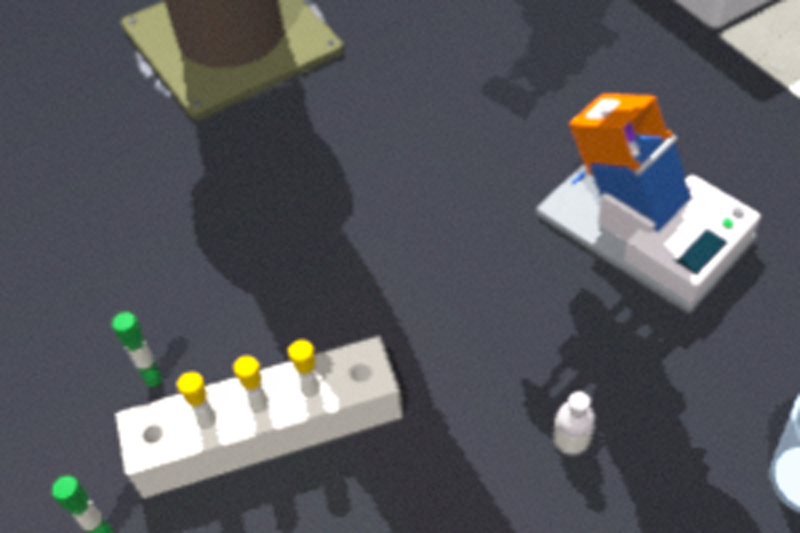

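The hood is shut over the tube at (620,130), with its top at 29.8° against 30° expected. It stays shut with nothing touching it. The yellow tubes are still in the rack and the dropper is upright at (573,425).

```bash
python3 -c "
from plant import finish_job
print(finish_job())"
```

```text
the job is handed in; nothing more can be done
None
```

The job is handed in: the purple tube is fully home in the reader, the hood is shut over it and stays shut, and the other tubes and the dropper bottle were not disturbed.

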